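# Tap the humidifier chamber to the middle of its heater plate and start it

### The job

The empty water chamber of the heated humidifier stands off to one side on the small round heater plate, wobbly on its narrow foot. With light taps of a fingertip low down on its metal rim, nudge it to the middle of the plate so that an even margin of plate shows all round; never grip or lift it, tip it over or knock it off. Then, with the chamber centred and standing still by itself, press the start key on the humidifier's low front panel fully down, let it go and leave everything else where it is.

Things in the scene. Friction and masses are not known exactly. Their poses are not given: they have to be found in the camera images.
- plate_centre (a point): Centre of the top of the humidifier's round metal heater plate: 72 mm across, flat top 58 mm above the table, 13 mm proud of a white case 105 x 125 mm, 45 mm high. Axes of the humidifier: its low grey front panel (to 118 mm from the plate's centre, 125 mm wide, 26 mm high) lies on the -x side. The humidifier is fixed.
- chamber: Loose water chamber, round, stepped, 64 mm tall, 0.17 to 0.29 kg; origin: underside centre of its foot, z up. Steel foot 26 mm across, 8 mm high; then projecting metal rim 52 mm across; white body 40 mm across; black cap 34 mm across with two stubs. Starts 10 to 21 mm off the plate's centre, slides with friction 0.5 to 0.7, stays where left.
- chamber_rim (a point): Centre of the chamber at half height of its projecting metal rim, 14 mm above the foot's underside; the rim is 52 mm across and spans 8 to 20 mm above the plate. Pushed lower than about 16 mm above the plate the chamber slides; pushed higher it is apt to tip.
- start_key_top (a point): Centre of the top of the start key, a round grey push button 24 mm across in a white collar 40 mm across, in the middle of the low front panel, 87 mm from the plate's centre; its top is 48 mm above the table and is pressed straight down. It moves with the key.
- start_key (a joint): How far the start key is pressed, m: 0 up, 0.006 fully down. A spring returns it; fully down takes about 5 N.
- tape_roll: Bystander: roll of paper tape lying flat, 64 mm across, 22 mm high, origin under its centre.
- vial: Bystander: small glass vial, 26 mm across, 48 mm high, origin under its centre.
- connector: Bystander: clear tube connector with a side port, standing upright, 30 mm across at its foot, 34 mm high, origin under its centre.
- clamp_knob: Bystander: black clamp knob, 44 mm across, 36 mm high with its stud, origin under its centre.
- cup: Bystander: small steel cup, 64 mm across, 45 mm high, origin under its centre.
- tray: Bystander: open steel tray 140 x 160 mm, 30 mm high, origin under its centre.
Not all that is in view belongs to the job. Leave any brown or purple look-alike of the chamber alone.

How it is judged:
By the outcome, as a careful person would: the job done as asked, in the order asked, and still so for the second after the job is handed in, with the robot touching nothing.
It also fails if it takes over 51 s, if anything falls off the work surface, if the arm or the gripper's body presses on something with over 40 N, if the wrist force passes 120 N, or if a joint passes its speed limit or range.

### The arm

A 7-joint arm with a two-finger parallel gripper is mounted at the origin on the work surface. World frame = base frame: x ahead of the robot, y to its left, z up, the work surface at z = 0. Lengths are in m, angles in rad, forces in N, time in s.
With the tool pointing down it reaches from about 0.425 to 0.925 m from the base axis. Payload 6.8 kg.
Tool frame: the origin (TCP) lies between the finger pads; the fingertips stand 17 mm ahead of it and the grasp point (between the pads) lies 2 mm behind it; z points along the fingers, y is the direction in which the jaws open and shut (so a half turn about z gives the same grasp; the last joint's range is limited). The gripper opens to 85 mm and grips with 20 to 120 N. Pads are 22 mm wide; open, the fingers measure 114 mm over their backs; the gripper's body (76 mm by 85 mm) begins 54 mm behind the grasp point. The pads swing forward as they close: fully open they stand 13 mm farther back than shut.
Start: joints at [1.026, 0.477, 0.022, 1.555, -0.011, 1.109, -0.083], TCP at [0.286, -0.612, 0.248] pointing down, gripper open.
Joint ranges: [-2.96, 2.96], [-0.34, 2.1], [-1.41, 1.46], [0.24, 2.44], [-1.37, 4.51], [0.17, 1.92], [-2.96, 2.96]. Speed limits (rad/s): [2.39, 2.39, 3.14, 3.14, 3.14, 3.14, 3.14].

### API

Orientations are given as a unit quaternion [w, x, y, z].
In Python, from station import bot gives the robot as it stands. The module is installed in compiled form; this text tells all that it offers.
- The arm moves only by the tool carry_out, never from a script. Its argument "moves" is a list of rows, each a list of 3 entries, a list of its own where there are three numbers: the turn, a rotation vector about the tool's x, y, z in degrees, then the shift along the tool's x, y, z in cm, then the finger opening in cm, from 0 to 8.54. A call has 1 to 5 rows; each row is the pose to reach, as a shift and turn from the pose commanded when the call began, along the tool's axes at that moment; what a row does not reach only later rows make up. A row lasts 1/8 s, in which the tool goes at most 62.5 mm and 10.7 degrees, less where a joint would pass 70% of its speed; a pose out of reach is approached as far as the arm can. A call with a gripper value outside its range is refused whole. The fingers move at their own pace and stop on an object; "newtons" is the grip in N (left out, the last holds). Time passes only in rows, so rows that repeat a pose let the fingers close. It gives the time, the measured TCP pose, the force and the opening at its end, in the units of the state.
- bot.get_obs(): the state, without advancing time (a new reading comes with each control period).
- bot.read_camera(name): name is "side" or "top"; returns the picture (480x640x3 uint8, red, green, blue); there is no depth.
- bot.camera_info(name): a dict with "vertical_fov" (degrees; the focal length in pixels is half the picture's height over the tangent of half this angle, whatever the lens; pixels are square), "cx", "cy" (the principal point, pixels), "k1" (the pictures are not rectified: a ray, as slopes to the right and down, at radius r is drawn at 1 + k1 r^2 times it, then the intrinsics apply), "position" and "attitude" of the camera in the world. Camera axes: x right, y up, looking along -z (the intrinsics and any distortion apply to the point x, -y, -z); pixel columns grow to the right and rows downward; lengths in m; the calibration is good to about 2 mm. A picture is of the moment at which its call begins. camera_info takes no time and is no camera call.
- bot.hand_in(): hands the job in, once; it reports no verdict.
Trained networks look in the newest picture that a camera, given by its name, has taken for a name from the list of things; names that differ only in an ending like _2 or _b are one class to them, and where a whole thing is asked for, a point or a joint stands for the part that bears it (a point fixed in the world has none). Each returns a list of dicts, best first, with "score" (0 to 1); they miss things now and then, are a little off and sometimes report something else, mostly with a low value. They report only what shows in the picture. A call takes as long as a camera call. They do not tell look-alikes from the thing itself.
- bot.silhouettes(label, camera): "region" (480x640 bool, what is visible of it) and "location" ([column, row] in pixels, amid what is visible of it).
The state is a dict: "t": time; "q": joint angles; "joint_vel": joint speeds; "joint_torque": joint torques, N m; "eef_pos": TCP position; "tool_rot": TCP orientation; "contact_force": force on the tool from outside, world axes, zero at the start; "torque": the same for the moment, N m; "gripper_width": opening from 0.0 (shut) to 1.0 (fully open).
Only numpy, scipy, OpenCV 4.12 (cv2) and the standard library are available. Lean on these libraries where they do the work, as an engineer would, in place of code of your own. Each camera call takes 0.05 s, during which the arm holds its last target. There are 200 camera calls.

## Working session

There is one attempt and no reset: what is moved stays moved. The work goes in short steps, Python scripts to look and compute and a tool call to move; the robot and the scene stay as the last step left them, time stands still between calls to the robot, and variables do not carry over. Pictures are saved under pics/ and viewed, about 8 in all and at most 12, crops included, and the job is handed in when it is done.

Besides the shell and the picture viewer there is one more tool, called after "Call:" by a JSON object that holds its "op" and its "data". carry_out: Moves the arm, as the interface text tells. Its arguments: {"type":"object","properties":{"moves":{"type":"array"},"newtons":{"type":"number"}},"required":["moves"]}

```bash
mkdir -p pics
python3 - <<'E'
from station import bot
import cv2
for c in("top","side"):
    im=bot.read_camera(c); cv2.imwrite(f"pics/{c}0.png",im[...,::-1]); print(c,bot.camera_info(c))
    for l in("chamber","start_key_top","plate_centre"):
        try:
            for d in bot.silhouettes(l,c): print(l,round(d["score"],2),d["location"],d["region"].sum())
        except Exception as e: print(l,e)
o=bot.get_obs();print(o["t"],o["eef_pos"],o["tool_rot"])
E
```

```text
top {'vertical_fov': 43.18794530429454, 'cx': 322.5764554644839, 'cy': 241.4504045587268, 'k1': 0.05530996651186223, 'position': array([ 0.36776992, -0.00872645,  1.42310371]), 'attitude': array([ 0.70888704,  0.03979814, -0.05210319, -0.70226814])}
chamber 0.88 [229.9, 243.4] 415
chamber 0.82 [345.6, 296.6] 426
chamber 0.72 [305.2, 227.3] 426
chamber 0.53 [359.3, 227.5] 266
start_key_top 0.63 [286.3, 256.0] 60
side {'vertical_fov': 46.73124544784021, 'cx': 316.2767289548562, 'cy': 252.53803785164916, 'k1': -0.08250770061126665, 'position': array([0.10966204, 0.64638533, 0.77474454]), 'attitude': array([-0.25125107, -0.12234095,  0.39304662,  0.87602508])}
chamber 0.84 [389.1, 272.3] 661
chamber 0.84 [254.1, 340.2] 889
chamber 0.82 [366.7, 333.9] 823
chamber 0.78 [294.0, 253.0] 717
plate_centre 0.97 [297.5, 290.2] 4669
0.4 [ 0.28550581 -0.61157168  0.24817559] [-1.08900671e-04  9.76250159e-01  2.16646286e-01 -3.28322013e-05]
```

Run:
```python
import cv2
a=cv2.imread("pics/top0.png")[170:350,180:420];b=cv2.imread("pics/side0.png")[200:400,180:447]
a=cv2.resize(a,(800,600),interpolation=cv2.INTER_CUBIC);b=cv2.resize(b,(800,600),interpolation=cv2.INTER_CUBIC)
cv2.imwrite("pics/ta.png",a);cv2.imwrite("pics/sa.png",b)
```

```text
(no output)
```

View pics/ta.png

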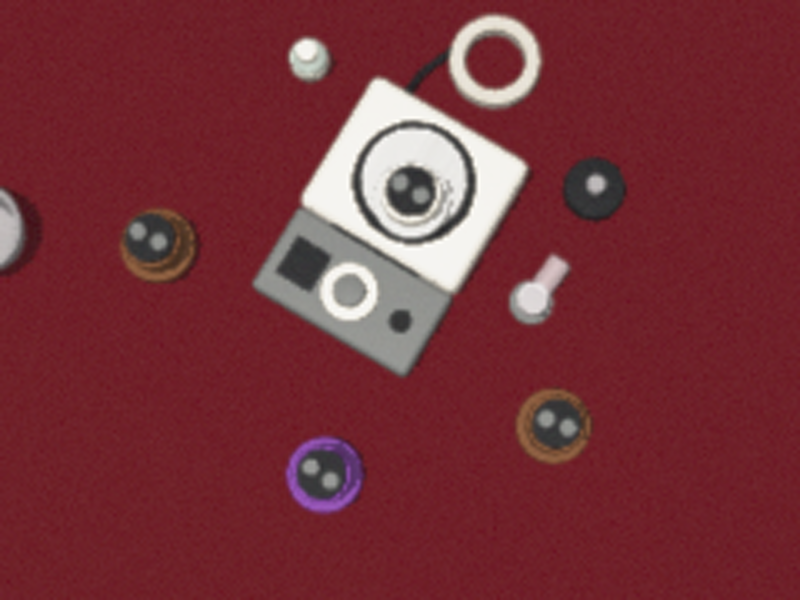

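View pics/sa.png

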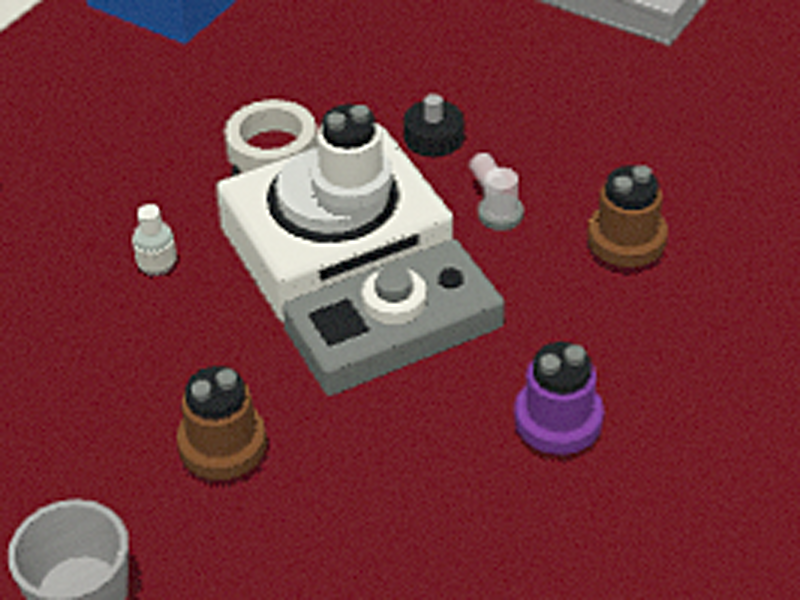

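```bash
cat > h.py <<'E'
from station import bot
import cv2, numpy as np
from scipy.spatial.transform import Rotation as R
from scipy.optimize import least_squares
def cam(n):
    i=bot.camera_info(n); q=i["attitude"]; return i,R.from_quat([q[1],q[2],q[3],q[0]]),240/np.tan(np.radians(i["vertical_fov"]/2))
def proj(n,P):
    i,r,f=cam(n); p=r.inv().apply(np.atleast_2d(P)-i["position"]); s=np.c_[p[:,0],-p[:,1]]/-p[:,2:]
    s=s*(1+i["k1"]*(s**2).sum(1,keepdims=True)); return s*f+[i["cx"],i["cy"]]
def unproj(n,uv,z):
    return least_squares(lambda x:(proj(n,[x[0],x[1],z])-uv).ravel(),[.45,0.]).x
def blob(mask,near):
    k,l,s,c=cv2.connectedComponentsWithStats(mask.astype(np.uint8),connectivity=8)
    j=1+min(range(k-1),key=lambda a:np.hypot(*(c[a+1]-near))+(1e3 if s[a+1][4]<12 else 0)); return l==j,c[j],s[j]
def circ(c,r,z,n=72):
    a=np.linspace(0,2*np.pi,n,endpoint=False); return np.c_[c[0]+r*np.cos(a),c[1]+r*np.sin(a),np.full(n,z)]
E
python3 - <<'E'
from h import *
for n,cap,key,near in(("top",(304,227),(285,257),None),("side",(296,242),(311,295),None)):
    im=bot.read_camera(n).astype(int)
    g=im.max(2); sat=g-im.min(2)
    u,v=cap; w=im[v-20:v+20,u-25:u+25]
    m,c,s=blob((g<75)&(sat<30),cap); print(n,"cap",c,s,"z.115-.122",unproj(n,c,.115),unproj(n,c,.122))
    for d in bot.silhouettes("chamber",n):
        if np.hypot(*(np.array(d["location"])-cap))<25:
            print("sil",d["location"],d["score"],"z.09",unproj(n,d["location"],.09))
    for d in bot.silhouettes("start_key_top",n)[:2]:print("key",d["location"],d["score"],unproj(n,d["location"],.048))
    x0,x1,y0,y1=(270,345,190,285) if n=="top" else (240,355,225,335)
    cv2.imwrite(f"pics/z{n}.png",cv2.resize(im[y0:y1,x0:x1].astype(np.uint8)[...,::-1],None,fx=6 if n=="top" else 5,fy=6 if n=="top" else 5,interpolation=cv2.INTER_CUBIC))
E
```

```text
top cap [303.10989011 227.43956044] [297 221  13  13  91] z.115-.122 [0.56936294 0.01188206] [0.56828416 0.01177178]
sil [302.5, 230.2] 0.91 z.09 [0.56699834 0.0135537 ]
key [286.4, 255.8] 0.45 [0.51393483 0.05016081]
side cap [296.13245033 242.79470199] [288 235  17  15 151] z.115-.122 [0.56675798 0.01692091] [0.56190811 0.02359964]
sil [297.1, 253.6] 0.89 z.09 [0.56515508 0.01789715]
key [310.7, 294.5] 0.61 [0.50900961 0.059924  ]
```

View pics/ztop.png

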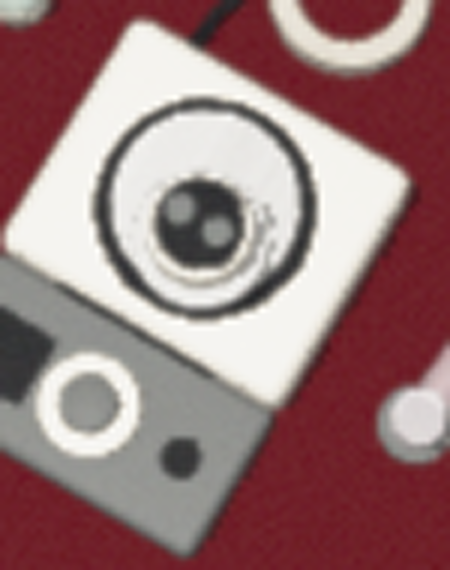

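View pics/zside.png

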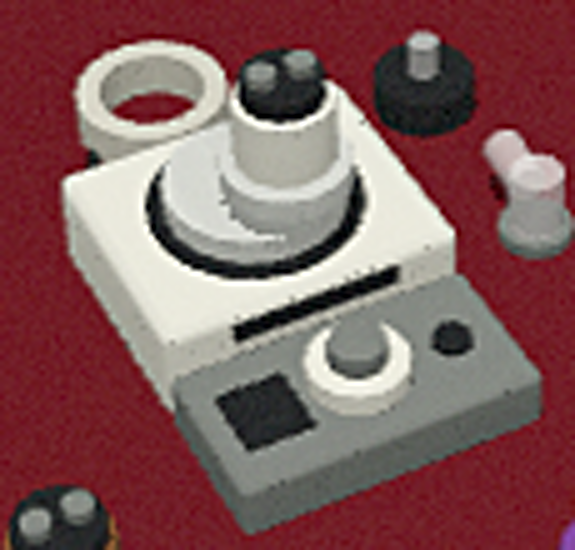

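```bash
cat >> h.py <<'E'
def look(n,cap0,plate0):
    "cap centre (top face z .122 approx) and plate centre from dark ring on case (z .045)"
    im=bot.read_camera(n).astype(np.float32); g=im.max(2); sat=g-im.min(2)
    dark=(g<110)&(sat<45)
    m,c,s=blob((g<75)&(sat<30),cap0)
    # ring: for each azimuth, outer edge = half-level crossing scanning inward along world rays
    pts=[];pin=[]
    for a in np.linspace(0,2*np.pi,120,endpoint=False):
        rr=np.arange(.030,.050,.0005)
        P=np.c_[plate0[0]+rr*np.cos(a),plate0[1]+rr*np.sin(a),np.full(len(rr),.045)]
        uv=proj(n,P).astype(np.float32)
        v=cv2.remap(g,uv[:,0].reshape(1,-1),uv[:,1].reshape(1,-1),cv2.INTER_LINEAR)[0]
        k=v[8:].argmin()+8
        if v[k]>120: continue
        h=(v[k]+v[min(len(v)-1,k+10)])/2
        o=[j for j in range(k,len(v)) if v[j]>h]
        if o: pts.append(P[o[0],:2])
    pts=np.array(pts)
    f=least_squares(lambda x:np.hypot(pts[:,0]-x[0],pts[:,1]-x[1])-x[2],[*plate0,.04],loss="soft_l1",f_scale=.0007)
    return im,m,c,f.x,len(pts),np.median(abs(f.fun))
E
python3 - <<'E'
from h import *
p0=unproj("top",[304.3,224.75],.045);print(p0)
for n,cap in(("top",(304,227)),("side",(296,242))):
    im,m,c,f,k,e=look(n,cap,p0); print(n,"plate",f,k,e)
    im,m,c,f,k,e=look(n,cap,f[:2]); print(n,"plate",f,k,e,"cap",c)
    hull=cv2.convexHull(np.argwhere(m)[:,::-1].astype(np.int32)); M=cv2.moments(hull); print("hull",M["m10"]/M["m00"],M["m01"]/M["m00"],cv2.boundingRect(hull))
    # where do cap circles at z=.110/.122 about chamber xy project
    g=im.max(2)
    key=(286,256) if n=="top" else (311,293)
    mm=(abs(g-im[key[1],key[0]].max())<28)&(g-im.min(2)<40)
    b,kc,s=blob(mm,key); print("key",kc,s,unproj(n,kc,.048))
E
```

```text
[0.58643562 0.01032691]
top plate [0.58781809 0.01141208 0.04272413] 120 0.00023755934237824558
top plate [0.58786582 0.01141068 0.04270105] 120 0.00025159941012788817 cap [303.07692308 227.40659341]
hull 303.06611570247935 227.0495867768595 (297, 221, 13, 13)
key [284.46753247 256.76623377] [280 252  10  10  77] [0.51167964 0.05451903]
side plate [0.58761702 0.01078029 0.04283635] 77 0.000314380279348582
side plate [0.58767227 0.01070618 0.04284363] 77 0.0003114745108461839 cap [296.08552632 242.78289474]
hull 295.85890652557316 241.863315696649 (288, 235, 17, 15)
key [311.94861338 300.79934747] [ 274  280   74   44 1226] [0.49849488 0.07204842]
```

Run:
```python
from h import *
for z in(.110,.115,.122):
    p=unproj("top",[303.07,227.2],z); print(z,p,"side at z",proj("side",[*p,z]),proj("side",[*p,.08]))
o=bot.get_obs();print(o["t"],o["q"])
q=o["tool_rot"];r=R.from_quat([q[1],q[2],q[3],q[0]]);print(r.as_matrix().round(3))
# overlay of expected circles
im={n:bot.read_camera(n) for n in("top","side")}
c=unproj("top",[303.07,227.2],.117);out=[]
for n,(x0,y0) in(("top",(270,190)),("side",(260,220))):
    a=cv2.resize(im[n][y0:y0+66,x0:x0+66],None,fx=6,fy=6,interpolation=cv2.INTER_CUBIC)[...,::-1].copy()
    for cc,rad,z,col in((c,.026,.078,(0,0,255)),(c,.026,.066,(0,0,255)),(c,.020,.108,(0,200,0)),(c,.017,.116,(255,0,0)),([.5877,.0111],.036,.058,(255,0,255))):
        p=((proj(n,circ(cc,rad,z))-[x0,y0]+.5)*6).astype(np.int32); cv2.polylines(a,[p],True,col,1)
    out.append(a)
cv2.imwrite("pics/ov.png",np.hstack(out))
```

```text
0.11 [0.57066306 0.01205464] side at z [[295.96383273 242.68574943]] [[296.61602543 254.81096104]]
0.115 [0.56989049 0.01197551] side at z [[296.22417162 240.7361756 ]] [[296.97938186 254.9288844 ]]
0.122 [0.56880889 0.01186473] side at z [[296.59177723 237.98389482]] [[297.48840112 255.09407989]]
0.9 [ 1.02587438  0.47695183  0.02242731  1.55540518 -0.01149301  1.10931578
 -0.08311978]
[[ 0.906  0.423  0.   ]
 [ 0.423 -0.906 -0.   ]
 [-0.     0.    -1.   ]]
```

View pics/ov.png

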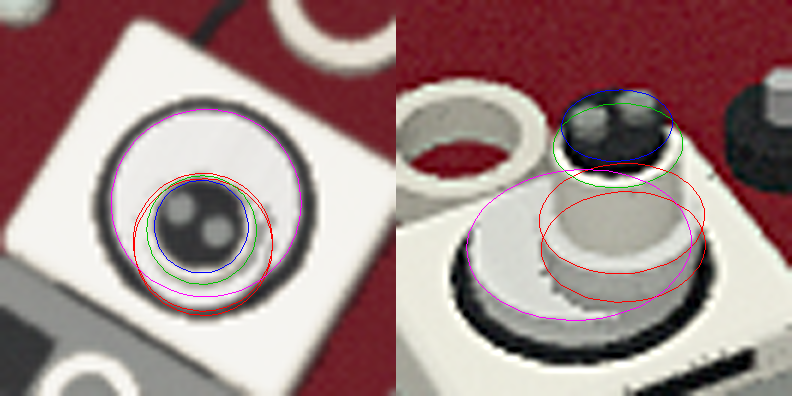

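Call:
{"op": "carry_out", "data": {"moves": [[[0, 0, 10], [6, -5.8, 0], 0], [[0, 0, 20], [12, -11.6, 0], 0], [[0, 0, 27.8], [18, -17.4, 0], 0], [[0, 0, 27.8], [24, -23.2, 0], 0], [[0, 0, 27.8], [28, -27, 0], 0]], "newtons": 20}}

```text
t: 1.62
eef_pos: [0.3981, -0.3179, 0.2486]
tool_rot: [0.0, 1.0, -0.024, 0.0]
contact_force: [1.1, -0.4, -0.2]
gripper_width: -0.004
```

```bash
cat >> h.py <<'E'
def go(x,y,z=None):
    o=bot.get_obs();q=o["tool_rot"];r=R.from_quat([q[1],q[2],q[3],q[0]]);p=o["eef_pos"]
    z=p[2] if z is None else z
    m=r.as_matrix();print("t",round(o["t"],2),"pos",p.round(4),"yaw",np.degrees(np.arctan2(m[1,0],m[0,0])).round(2),"tilt",np.degrees(np.arccos(-m[2,2])).round(2),"F",np.round(o["contact_force"],1),"grip",round(float(o["gripper_width"]),2))
    print("shift cm",(100*(m.T@(np.array([x,y,z])-p))).round(2))
E
python3 -c "
from h import *
go(.5245,.0142,.2)"
```

```text
t 1.62 pos [ 0.3981 -0.3179  0.2486] yaw -2.77 tilt 0.06 F [ 1.1 -0.4 -0.2] grip -0.0
shift cm [ 11.01 -33.79   4.86]
```

Call:
{"op": "carry_out", "data": {"moves": [[[0, 0, 0], [1.5, -5, 0], 0], [[0, 0, 0], [3.2, -10, 0], 0], [[0, 0, 0], [5, -15, 0], 0], [[0, 0, 0], [6.6, -20, 0], 0], [[0, 0, 0], [6.6, -20, 0], 0]]}}

```text
t: 2.25
eef_pos: [0.4746, -0.1188, 0.2487]
tool_rot: [-0.001, 1.0, -0.02, 0.001]
contact_force: [-0.7, -1.0, 0.3]
gripper_width: -0.003
```

```bash
python3 -c "
from h import *
go(.5245,.0142,.2)"
```

```text
t 2.25 pos [ 0.4746 -0.1188  0.2487] yaw -2.33 tilt 0.11 F [-0.7 -1.   0.3] grip -0.0
shift cm [  4.44 -13.49   4.89]
```

Call:
{"op": "carry_out", "data": {"moves": [[[0, 0, 0], [1.5, -4.5, 0], 0], [[0, 0, 0], [3, -9, 1], 0], [[0, 0, 0], [4.4, -13.5, 3], 0], [[0, 0, 0], [4.4, -13.5, 4.9], 0], [[0, 0, 0], [4.4, -13.5, 4.9], 0]]}}

```text
t: 2.88
eef_pos: [0.5225, 0.0084, 0.198]
tool_rot: [0.0, 1.0, -0.024, -0.002]
contact_force: [-0.1, 0.4, -0.3]
gripper_width: -0.002
```

Run:
```python
from h import *
go(.5245,.0142,.081)
im=bot.read_camera("side"); cv2.imwrite("pics/s1.png",cv2.resize(im[150:350,220:400],None,fx=3,fy=3,interpolation=cv2.INTER_CUBIC)[...,::-1])
```

```text
t 2.88 pos [0.5225 0.0084 0.198 ] yaw -2.8 tilt 0.2 F [-0.1  0.4 -0.3] grip -0.0
shift cm [ 0.21 -0.6  11.7 ]
```

View pics/s1.png

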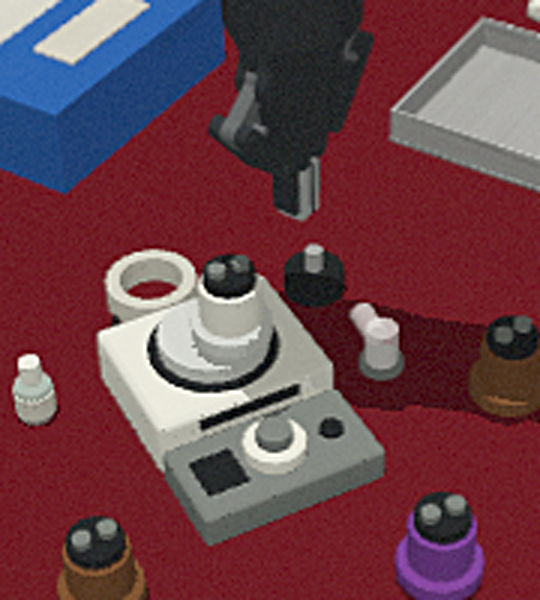

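Call:
{"op": "carry_out", "data": {"moves": [[[0, 0, 0], [0, -0.5, 4], 0], [[0, 0, 0], [0, -0.5, 8], 0], [[0, 0, 0], [0, -0.5, 10.7], 0], [[0, 0, 0], [0, -0.5, 11.7], 0], [[0, 0, 0], [0, -0.5, 11.7], 0]]}}

```text
t: 3.55
eef_pos: [0.5242, 0.0137, 0.0829]
tool_rot: [0.0, 1.0, -0.025, 0.0]
contact_force: [0.4, 1.0, 0.1]
gripper_width: 0.001
```

Run:
```python
from h import *
go(.5877-.037,.0111+.0018,.081)
im=bot.read_camera("side"); cv2.imwrite("pics/s2.png",cv2.resize(im[190:310,260:360],None,fx=5,fy=5,interpolation=cv2.INTER_CUBIC)[...,::-1])
```

```text
t 3.55 pos [0.5242 0.0137 0.0829] yaw -2.85 tilt 0.03 F [0.4 1.  0.1] grip 0.0
shift cm [ 2.65 -0.06  0.19]
```

View pics/s2.png

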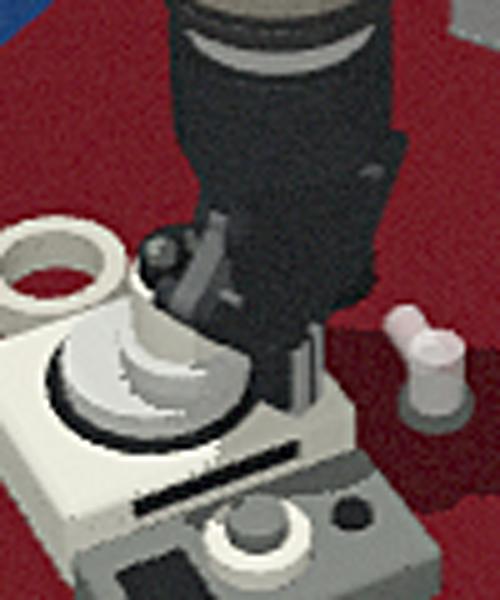

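Call:
{"op": "carry_out", "data": {"moves": [[[0, 0, 0], [0.25, 0, 0.15], 0], [[0, 0, 0], [0.5, 0, 0.15], 0], [[0, 0, 0], [0.65, -0.02, 0.15], 0], [[0, 0, 0], [0.8, -0.03, 0.15], 0], [[0, 0, 0], [0.95, -0.04, 0.15], 0]]}}

```text
t: 4.22
eef_pos: [0.5334, 0.0144, 0.0808]
tool_rot: [0.0, 1.0, -0.024, -0.0]
contact_force: [-0.0, 0.1, 0.6]
gripper_width: -0.001
```

Call:
{"op": "carry_out", "data": {"moves": [[[0, 0, 0], [0.12, 0, 0], 0], [[0, 0, 0], [0.24, 0, 0], 0], [[0, 0, 0], [0.36, 0, 0], 0], [[0, 0, 0], [0.48, 0, 0], 0], [[0, 0, 0], [0.6, 0, 0], 0]]}}

```text
t: 4.85
eef_pos: [0.5395, 0.014, 0.0807]
tool_rot: [-0.0, 1.0, -0.024, 0.0]
contact_force: [-2.8, -0.1, 0.1]
gripper_width: 0.002
```

Run:
```python
from h import *
go(.5877-.037,.0111+.0018,.081)
im,m,c,f,k,e=look("side",(290,240),(.5877,.0111)); print(c,m.sum())
```

```text
t 4.85 pos [0.5395 0.014  0.0807] yaw -2.78 tilt 0.01 F [-2.8 -0.1  0.1] grip 0.0
shift cm [ 1.12  0.06 -0.03]
[308.37420719 226.67195208] 2838
```

Call:
{"op": "carry_out", "data": {"moves": [[[0, 0, 0], [0.12, 0, 0], 0], [[0, 0, 0], [0.24, 0, 0], 0], [[0, 0, 0], [0.36, 0, 0], 0], [[0, 0, 0], [0.48, 0, 0], 0], [[0, 0, 0], [0.6, 0, 0], 0]]}}

```text
t: 5.52
eef_pos: [0.5454, 0.0138, 0.0808]
tool_rot: [0.0, 1.0, -0.024, 0.0]
contact_force: [-2.3, -0.1, 1.1]
gripper_width: 0.003
```

Call:
{"op": "carry_out", "data": {"moves": [[[0, 0, 0], [0.1, 0, 0], 0], [[0, 0, 0], [0.15, 0, 0], 0], [[0, 0, 0], [-0.8, 0, 0], 0], [[0, 0, 0], [-2, 0, -4], 0], [[0, 0, 0], [-6, 0, -9], 0]]}}

```text
t: 6.15
eef_pos: [0.4865, 0.0168, 0.1702]
tool_rot: [-0.0, 1.0, -0.024, 0.0]
contact_force: [0.2, -0.5, 1.0]
gripper_width: -0.001
```

Call:
{"op": "carry_out", "data": {"moves": [[[0, 0, 0], [-3, 5, -3], 0], [[0, 0, 0], [-3, 10, -3], 0], [[0, 0, 0], [-3, 10, -3], 0]]}}

```text
t: 6.52
eef_pos: [0.4506, -0.0858, 0.2003]
tool_rot: [0.001, 1.0, -0.028, 0.001]
contact_force: [0.6, 0.7, -0.6]
gripper_width: -0.001
```

```bash
cat >> h.py <<'E'
def overlay(fn,capuv,z=.117,pl=(.5877,.0111)):
    im={n:bot.read_camera(n) for n in("top","side")}; out=[]
    t=im["top"].astype(int); g=t.max(2)
    m,c,s=blob((g<75)&(g-t.min(2)<30),capuv); print("blob",c,s)
    hull=cv2.convexHull(np.argwhere(m)[:,::-1].astype(np.int32)); M=cv2.moments(hull)
    uv=[(M["m10"]/M["m00"]+c[0])/2,(M["m01"]/M["m00"]+c[1])/2]
    ch=unproj("top",uv,z); print("chamber",ch,"err mm",(np.array(pl)-ch)*1000)
    for n,(x0,y0) in(("top",(270,190)),("side",(250,220))):
        a=cv2.resize(im[n][y0:y0+66,x0:x0+66],None,fx=6,fy=6,interpolation=cv2.INTER_CUBIC)[...,::-1].copy()
        for cc,rad,zz,col in((ch,.026,.078,(0,0,255)),(ch,.026,.066,(0,0,255)),(ch,.017,.116,(255,0,0)),(pl,.036,.058,(255,0,255))):
            p=((proj(n,circ(cc,rad,zz))-[x0,y0]+.5)*6).astype(np.int32); cv2.polylines(a,[p],True,col,1)
        out.append(a)
    cv2.imwrite(fn,np.hstack(out))
E
python3 - <<'E'
from h import *
go(.5877-.037,.0111+.0018,.081)
overlay("pics/ov2.png",(304,221))
for n,pt in(("top",(304,221)),("side",(290,240))):
  for d in bot.silhouettes("chamber",n):
    if np.hypot(*(np.array(d["location"])-pt))<20: print(n,d["location"],d["score"])
E
```

```text
t 6.53 pos [ 0.4506 -0.0858  0.2003] yaw -3.19 tilt 0.15 F [ 0.6  0.7 -0.6] grip -0.0
shift cm [  9.42 -10.43  11.93]
blob [303.22727273 221.23863636] [297 215  13  13  88]
chamber [0.58293053 0.01166881] err mm [ 4.76946937 -0.56880927]
top [306.3, 221.0] 0.65
side [290.0, 251.0] 0.74
```

View pics/ov2.png

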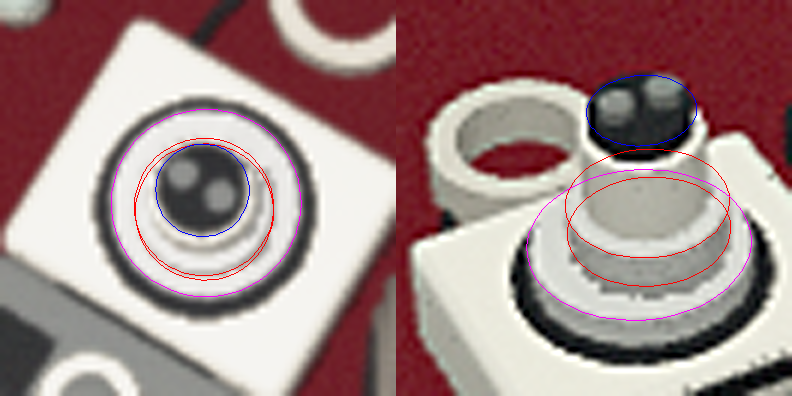

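```bash
python3 -c "
from h import *
go(.534,.0135,.12)"
```

```text
t 6.72 pos [ 0.4516 -0.0805  0.1994] yaw -2.67 tilt 0.03 F [-0.6  0.2 -0.6] grip 0.0
shift cm [ 7.8  -9.77  7.95]
```

Call:
{"op": "carry_out", "data": {"moves": [[[0, 0, 0], [3, -4, 2], 0], [[0, 0, 0], [6, -8, 4], 0], [[0, 0, 0], [7.5, -9.8, 7], 0], [[0, 0, 0], [7.5, -9.8, 10], 0], [[0, 0, 0], [7.5, -9.8, 11.8], 0]]}}

```text
t: 7.35
eef_pos: [0.5303, 0.0142, 0.0797]
tool_rot: [-0.0, 1.0, -0.023, -0.001]
contact_force: [-0.4, -0.6, 0.2]
gripper_width: -0.001
```

Call:
{"op": "carry_out", "data": {"moves": [[[0, 0, 0], [0, 0, 0], 0], [[0, 0, 0], [0, 0, 0], 0]]}}

```text
t: 7.6
eef_pos: [0.5317, 0.0125, 0.0825]
tool_rot: [-0.0, 1.0, -0.024, 0.001]
contact_force: [-0.7, -0.4, 0.3]
gripper_width: 0.0
```

```bash
python3 -c "
from h import *
go(.5517,.0133,.0808)"
```

```text
t 7.6 pos [0.5317 0.0125 0.0825] yaw -2.78 tilt 0.08 F [-0.7 -0.4  0.3] grip 0.0
shift cm [ 1.99 -0.18  0.17]
```

Call:
{"op": "carry_out", "data": {"moves": [[[0, 0, 0], [0.4, -0.1, 0.1], 0], [[0, 0, 0], [0.8, -0.1, 0.1], 0], [[0, 0, 0], [1.1, -0.1, 0.1], 0], [[0, 0, 0], [1.3, -0.1, 0.1], 0], [[0, 0, 0], [1.45, -0.1, 0.1], 0]]}}

```text
t: 8.22
eef_pos: [0.5458, 0.0127, 0.0806]
tool_rot: [0.0, 1.0, -0.024, -0.0]
contact_force: [0.5, 0.6, -0.1]
gripper_width: 0.0
```

```bash
python3 -c "
from h import *
go(.5517,.0133,.0808)"
```

```text
t 8.22 pos [0.5458 0.0127 0.0806] yaw -2.78 tilt 0.0 F [ 0.5  0.6 -0.1] grip 0.0
shift cm [ 0.59 -0.09 -0.02]
```

Call:
{"op": "carry_out", "data": {"moves": [[[0, 0, 0], [0.12, 0, 0], 0], [[0, 0, 0], [0.24, 0, 0], 0], [[0, 0, 0], [0.36, 0, 0], 0], [[0, 0, 0], [0.48, 0, 0], 0], [[0, 0, 0], [0.57, 0, 0], 0]]}}

```text
t: 8.85
eef_pos: [0.5516, 0.0124, 0.0805]
tool_rot: [-0.0, 1.0, -0.024, 0.0]
contact_force: [-1.6, 0.1, 0.2]
gripper_width: -0.003
```

Call:
{"op": "carry_out", "data": {"moves": [[[0, 0, 0], [0, 0, 0], 0], [[0, 0, 0], [-1, 0, 0], 0], [[0, 0, 0], [-2.5, 0, -4], 0], [[0, 0, 0], [-6, 2, -9], 0], [[0, 0, 0], [-8, 7, -12], 0]]}}

```text
t: 9.48
eef_pos: [0.4678, -0.0516, 0.2024]
tool_rot: [-0.0, 1.0, -0.022, 0.001]
contact_force: [0.2, -2.0, -0.0]
gripper_width: 0.001
```

Call:
{"op": "carry_out", "data": {"moves": [[[0, 0, 0], [0, 4, 0], 0], [[0, 0, 0], [0, 4, 0], 0]]}}

```text
t: 9.72
eef_pos: [0.4656, -0.0964, 0.201]
tool_rot: [0.001, 1.0, -0.027, 0.001]
contact_force: [0.4, 0.7, 0.6]
gripper_width: -0.002
```

Run:
```python
from h import *
go(.5117,.0545,.081)
overlay("pics/ov3.png",(304,219))
im,m,c,f,k,e=look("top",(304,219),(.5877,.0111));print(f)
```

```text
t 9.72 pos [ 0.4656 -0.0964  0.201 ] yaw -3.12 tilt 0.13 F [0.4 0.7 0.6] grip -0.0
shift cm [  3.76 -15.34  11.98]
blob [303.37777778 219.34444444] [297 213  13  13  90]
chamber [0.58721306 0.01142391] err mm [ 0.48693683 -0.32390786]
[0.58806484 0.01132851 0.0426228 ]
```

View pics/ov3.png

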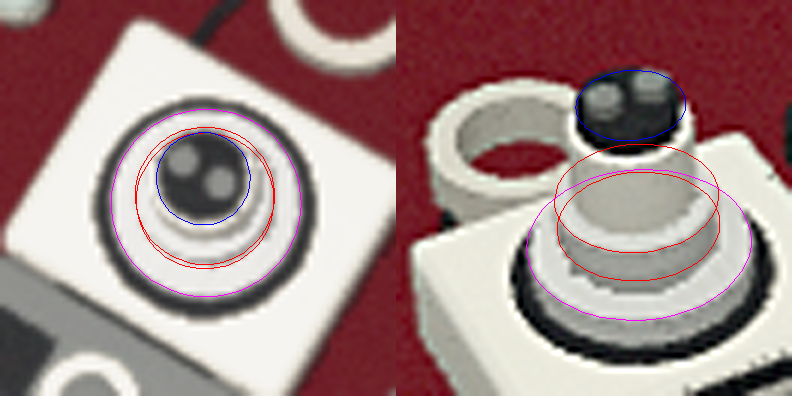

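Call:
{"op": "carry_out", "data": {"moves": [[[0, 0, 0], [0.9, -4, 0], 0], [[0, 0, 0], [1.9, -8, 0], 0], [[0, 0, 0], [2.8, -12, 2], 0], [[0, 0, 0], [3.8, -15.5, 5], 0], [[0, 0, 0], [3.8, -15.5, 9], 0]]}}

```text
t: 10.5
eef_pos: [0.5131, 0.0657, 0.11]
tool_rot: [-0.002, 1.0, -0.02, 0.001]
contact_force: [0.3, -1.0, 0.1]
gripper_width: -0.001
```

Call:
{"op": "carry_out", "data": {"moves": [[[0, 0, 0], [0, 0, 0], 0], [[0, 0, 0], [0, 0, 0], 0]]}}

```text
t: 10.75
eef_pos: [0.5122, 0.0604, 0.1112]
tool_rot: [-0.0, 1.0, -0.024, 0.0]
contact_force: [0.1, 0.9, 0.3]
gripper_width: 0.002
```

```bash
python3 -c "
from h import *
go(.5117,.0545,.065)"
```

```text
t 10.75 pos [0.5122 0.0604 0.1112] yaw -2.75 tilt 0.04 F [0.1 0.9 0.3] grip 0.0
shift cm [-0.02  0.59  4.62]
```

Call:
{"op": "carry_out", "data": {"moves": [[[0, 0, 0], [0, 0.6, 1], 0], [[0, 0, 0], [0, 0.6, 3], 0], [[0, 0, 0], [0, 0.6, 4.2], 0], [[0, 0, 0], [0, 0.6, 4.7], 0], [[0, 0, 0], [0, 0.6, 5], 0]]}}

```text
t: 11.38
eef_pos: [0.5113, 0.0533, 0.0605]
tool_rot: [0.0, 1.0, -0.024, -0.0]
contact_force: [-2.2, -2.5, 4.0]
gripper_width: 0.001
```

Call:
{"op": "carry_out", "data": {"moves": [[[0, 0, 0], [0, 0, 0.1], 0], [[0, 0, 0], [0, 0, 0.2], 0], [[0, 0, 0], [0, 0, 0.3], 0], [[0, 0, 0], [0, 0, 0.35], 0]]}}

```text
t: 11.88
eef_pos: [0.5114, 0.0534, 0.0587]
tool_rot: [0.001, 1.0, -0.024, -0.0]
contact_force: [-8.9, -4.6, 28.7]
gripper_width: 0.0
```

```bash
python3 -c "
from h import *
go(.5117,.0545,.059)"
```

```text
t 11.88 pos [0.5114 0.0534 0.0587] yaw -2.8 tilt 0.08 F [-8.9 -4.6 28.7] grip 0.0
shift cm [ 0.02 -0.11 -0.03]
```

Call:
{"op": "carry_out", "data": {"moves": [[[0, 0, 0], [0, 0, -0.4], 0], [[0, 0, 0], [0, 0, -2], 0], [[0, 0, 0], [0, 0, -6], 0], [[0, 0, 0], [-3, 3, -11], 0], [[0, 0, 0], [-7, 8, -14], 0]]}}

```text
t: 12.5
eef_pos: [0.4458, -0.0142, 0.1951]
tool_rot: [-0.001, 1.0, -0.023, 0.003]
contact_force: [0.2, -1.7, 0.6]
gripper_width: 0.003
```

Call:
{"op": "carry_out", "data": {"moves": [[[0, 0, 0], [0, 6, 0], 0], [[0, 0, 0], [0, 8, 0], 0], [[0, 0, 0], [0, 8, 0], 0], [[0, 0, 0], [0, 8, 0], 0]]}}

```text
t: 13.0
eef_pos: [0.4409, -0.0938, 0.1924]
tool_rot: [-0.0, 1.0, -0.023, 0.0]
contact_force: [0.6, 0.1, -1.0]
gripper_width: -0.001
```

Run:
```python
from h import *
go(.5117,.0545,.081)
overlay("pics/ov4.png",(304,219))
for n in("top","side"):
    im,m,c,f,k,e=look(n,(304,219) if n=="top" else (293,236),(.5877,.0111));print(n,f,c)
im=bot.read_camera("side"); cv2.imwrite("pics/s4.png",cv2.resize(im[180:380,190:430],None,fx=3,fy=3,interpolation=cv2.INTER_CUBIC)[...,::-1])
```

```text
t 13.0 pos [ 0.4409 -0.0938  0.1924] yaw -2.68 tilt 0.07 F [ 0.6  0.1 -1. ] grip -0.0
shift cm [  6.36 -15.14  11.15]
blob [303.30769231 219.43956044] [297 213  13  13  91]
chamber [0.5870772  0.01154706] err mm [ 0.62279902 -0.44706481]
top [0.58807018 0.01135448 0.04261792] [303.32608696 219.30434783]
side [0.5875757  0.01066594 0.04293132] [288.31333333 239.28      ]
```

View pics/s4.png

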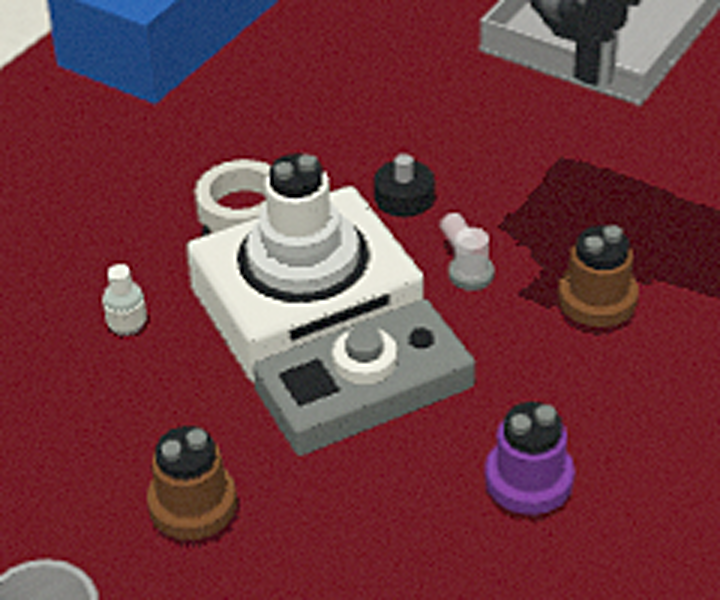

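The chamber stands centred at crop pixel (297,235). The key is up again at (365,345), nothing else has moved, and the arm is clear. Handing in.

```bash
python3 -c "
from station import bot
print(bot.hand_in())"
```

```text
the job is handed in; nothing more can be done
None
```

I centred the chamber on the heater plate with two slow, low fingertip pushes on its rim. Then I pressed the start key to its stop and let it go, and handed the job in at about 13 s.

- **Centring:** the top camera puts the chamber about 0.8 mm off the plate's centre. This assumes the cap top is 117 mm above the table; if it were 122 mm, the error would be about 2 mm. The two cameras agree on the plate's centre within about 1 mm.
- **Key press:** the fingertip reached 41.7 mm above the table at about 29 N. Fully down is 42 mm, so the key was at its stop. I had no direct reading of the key's travel. A sideways force of about 10 N showed on the tool while it was held down, probably friction.
- **Final state:** the last picture shows the chamber upright and in the same place before and after the press. The key is up again, the objects in view look undisturbed, and the arm is clear of everything.

No check failed.

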